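Open the touch-latch test reader and seat its cartridge

TASK

Using only the fingertips or the outside of the fingers, open the blue test reader: press down on the front of its cover until the catch lets go, let the cover spring ajar clear of the fingers, then push it back until it stands upright or beyond. Then push the orange cartridge inside along its guide, without lifting it, until it sits fully home against the end stop. Leave the grey reader shut and do not disturb the other things on the table.

Things in the scene. Friction and masses are not known exactly. Their poses are not given: they have to be found in the camera images.
- blue_reader: White bench test reader with blue trim, fixed, 240 x 160 mm (x, y). Origin: centre of its underside, on the table; +x runs from the front (catch side, towards the robot) to the hinge side, +z up. Deck 45 mm high under the cover. Side walls (inner faces y = +-73 mm) 72 mm high; front wall (inner face x = -112 mm) and the 40 mm wide catch block in its middle (in to x = -88 mm) 66 mm high.
- blue_stop (a point): Middle of the end stop's face, at deck height, at x = 75, y = 0, z = 45 mm in the blue reader's frame; the stop is 12 mm high and 60 mm wide. Two guide rails, 10 mm high, with inner faces at y = +-24 mm, run along x from 17 to 75 mm.
- blue_cover (a joint): Angle (rad) of the cover hinged at the far side, opening upward: 0 shut and latched, -0.04 pressed to its hard stop (front edge 9 mm down, 3 to 5 N; the first touch may read more), which frees the latch; once the finger leaves, a spring raises it in 1 to 2 s to roughly 0.9, where it stays. A light push (under 3 N at the edge) turns it on; it stays where left; stop at 1.75. Cannot be pulled open.
- blue_cover_press (a point): Middle of the white dot on the blue cover's top face, 20 mm in from the front edge: where to press. The cover is a blue-framed panel with a clear window, 220 mm from hinge to front edge, 150 mm wide, 6 mm thick; shut, its top face is 84 mm above the table. The point moves with the cover.
- blue_cover_hinge (a point): Point on the hinge line of the blue cover, mid-width, at the cover's underside; at x = 105, y = 0, z = 78 mm in the reader's frame.
- cartridge: Loose orange cartridge with white label, 80 x 44 x 16 mm, 50 g, flat on the blue reader's deck between the guide rails, long side along the reader's x. Origin: centre of its underside. It starts 14 to 34 mm short of the end stop; fully home its origin is at x = 35, y = 0, z = 45 mm in the reader's frame, its near end at x = -5 mm.
- grey_reader: A second reader of the same shape and frame with grey trim and grey cover, fixed; to be left shut. The two readers stand side by side, either one on the left.
- grey_cover (a joint): Cover angle of the grey reader in rad, 0 = shut; the same touch latch.
- spare_cartridge: Loose spare orange cartridge, 80 x 44 x 16 mm, flat on the table behind the readers; leave alone. Origin: centre of underside.
- bottle: Loose white bottle with a blue cap, 68 mm across, 190 mm high; leave alone. Origin: centre of underside.
- jar: Loose small sample jar with a red cap, 48 mm across, 60 mm high; leave alone. Origin: centre of underside.
- pen: Loose black pen, 140 x 9 x 9 mm, on the table in front of the readers; leave alone. Origin: centre of underside.
- carton: Loose white carton with a black band, 70 x 110 x 60 mm; leave alone. Origin: centre of underside.
- tube_rack: Grey rack with ten capped sample tubes, fixed, 200 x 70 mm, 96 mm high; an obstacle. Origin: centre of underside.

How it is judged:
By the outcome, as a careful person would: the job done as asked, in the order asked, and still so for the second after the job is handed in, with the robot touching nothing.
It also fails if it takes over 58 s, if anything falls off the work surface, if the arm or the gripper's body presses on something with over 40 N, if the wrist force passes 120 N, or if a joint passes its speed limit or range.

ROBOT

A 6-joint arm with a two-finger parallel gripper is mounted at the origin on the work surface. World frame = base frame: x ahead of the robot, y to its left, z up, the work surface at z = 0. Lengths are in m, angles in rad, forces in N, time in s.
With the tool pointing down it reaches from about 0.275 to 0.975 m from the base axis. Payload 8.4 kg.
Tool frame: the origin (TCP) lies on the centre line of the jaws, within the pads' length; the fingertips stand 14 mm ahead of it and the grasp point (between the pads) lies 5 mm behind it; y points along the fingers, z is the direction in which the jaws open and shut, and the axes are right-handed (so a half turn about y gives the same grasp; the last joint's range is limited). The gripper opens to 92 mm and grips with 3 to 60 N. Pads are 20 mm wide; open, the fingers measure 128 mm over their backs; the gripper's body (75 mm by 189 mm) begins 69 mm behind the grasp point.
Start: joints at [1.258, 0.353, 1.633, -0, 1.155, -0.002], TCP at [0.191, 0.595, 0.229] pointing down, gripper open.
Joint ranges: [-2.63, 2.63], [-0.92, 2.1], [0.06, 2.66], [-1.3, 4.44], [0, 2.69], [-3.02, 3.02]. Speed limits (rad/s): [2.22, 2.22, 2.79, 3.14, 3.14, 3.14].

INTERFACE

Orientations are given as [roll, pitch, yaw] about the fixed x, y, z axes, in that order (R = Rz(yaw) Ry(pitch) Rx(roll)).
In Python, from cell import telemetry, viewer, bot gives the robot as it stands. The module is installed in compiled form; this text tells all that it offers.
- The arm moves only by the tool step_arm, never from a script. Its argument "series" is a list of rows, each a list of 7 numbers: the opening, from -1 (shut) to 1 (fully open), then the shift along the tool's x, y, z in m, then the turn, a rotation vector about the tool's x, y, z in degrees. A call has 1 to 10 rows; each row is the pose to reach, as a shift and turn from the pose commanded when the call began, along the tool's axes at that moment; what a row does not reach only later rows make up. A row lasts 1/10 s, in which the tool goes at most 50 mm and 8.59 degrees, less where a joint would pass 70% of its speed; a pose out of reach is approached as far as the arm can. A call with a gripper value outside its range is refused whole. The fingers move at their own pace and stop on an object; "newtons" is the grip in N (left out, the last holds). Time passes only in rows, so rows that repeat a pose let the fingers close. It gives the time, the measured TCP pose, the force and the opening at its end, in the units of the state.
- telemetry.state(): the state, without advancing time (a new reading comes with each control period).
- viewer.capture(name): name is "side" or "top" or "wrist"; returns a dict with "frame" (384x512x3 uint8, red, green, blue), "vfov" (degrees; the focal length in pixels is half the picture's height over the tangent of half this angle, whatever the lens; pixels are square), "cx", "cy" (the principal point, pixels), "pose" (4x4, takes a point from camera to world coordinates). Camera axes: x right, y up, looking along -z (the intrinsics and any distortion apply to the point x, -y, -z); pixel columns grow to the right and rows downward; lengths in m; the calibration is good to about 2 mm. A picture is of the moment at which its call begins. There is no depth.
- bot.hand_in(): hands the job in, once; it reports no verdict.
Trained networks look in a picture, given as the dict that the camera call returned (one of the last four; its "shot" number tells which), for a name from the list of things; names that differ only in an ending like _2 or _b are one class to them, and where a whole thing is asked for, a point or a joint stands for the part that bears it (a point fixed in the world has none). Each returns a list of dicts, best first, with "conf" (0 to 1); they miss things now and then, are a little off and sometimes report something else, mostly with a low value. They report only what shows in the picture. A call takes as long as a camera call.
- viewer.search_frame(query, picture): "position" ([row, column] as shares, 0 to 1, of the picture: columns of its width, rows of its height, amid what is visible of it).
- viewer.landmark_of(query, picture): "position" ([row, column] as shares, 0 to 1, of the picture: columns of its width, rows of its height: a listed point, or the origin of a listed thing).
The state is a dict: "t": time; "joint_positions": joint angles; "qvel": joint speeds; "joint_torque": joint torques, N m; "tcp_pos": TCP position; "eef_rot": TCP orientation; "force": force on the tool from outside, world axes, zero at the start; "torque": the same for the moment, N m; "gripper_width": finger opening in m.
Only numpy, scipy, OpenCV 4.12 (cv2) and the standard library are available. Lean on these libraries where they do the work, as an engineer would, in place of code of your own. Each camera call takes 0.05 s, during which the arm holds its last target.

## Working session

There is one attempt and no reset: what is moved stays moved. The work goes in short steps, Python scripts to look and compute and a tool call to move; the robot and the scene stay as the last step left them, time stands still between calls to the robot, and variables do not carry over. Pictures are saved under pics/ and viewed, and the job is handed in when it is done.

Besides the shell and the picture viewer there is one more tool, called after "Request:" as name([rows], argument=value, ...), one row to a line, values as JSON. step_arm: Moves the arm, as the interface text tells. Its arguments: {"type":"object","properties":{"series":{"type":"array","items":{"type":"array","items":{"type":"number"}}},"newtons":{"type":"number"}},"required":["series"]}

```bash
mkdir -p pics
cat > h.py <<'E'
import numpy as np, cv2, pickle
from cell import telemetry, viewer, bot
def cap(name, fn):
    p=viewer.capture(name); cv2.imwrite('pics/'+fn, p['frame'][:,:,::-1]); return p
E
python3 - <<'E'
from h import *
print(telemetry.state())
for n in ['side','top','wrist']:
    p=cap(n,n+'0.png'); print(n,{k:v for k,v in p.items() if k!='frame'})
    for q in ['blue_reader','blue_cover_press','blue_cover_hinge','blue_stop','cartridge','grey_reader','bottle','jar','carton','tube_rack','pen']:
        r=viewer.landmark_of(q,p)
        print(q,[(round(d['position'][0]*384),round(d['position'][1]*512),round(d['conf'],2)) for d in r[:2]])
E
```

```text
{'t': 0.0, 'joint_positions': array([ 1.25758912e+00,  3.53662530e-01,  1.63412048e+00, -8.98735526e-06,
        1.15518430e+00, -2.36911172e-03]), 'qvel': array([ 0.00116897,  0.00180481, -0.00039494,  0.00061467, -0.00054923,
       -0.00033959]), 'joint_torque': array([ 1.72445969e-03, -5.93864751e+01, -3.34213114e+01,  6.99097733e-02,
        2.33869662e-02, -7.81313224e-05]), 'tcp_pos': array([0.19100077, 0.59460895, 0.22786054]), 'eef_rot': array([-1.57217100e+00, -4.96052643e-06, -3.10834461e-01]), 'force': array([ 0.28663554, -0.57888092,  0.1947057 ]), 'torque': array([-0.08629419, -0.04010373, -0.00308375]), 'gripper_width': 0.09189523889575298}
side {'vfov': 53.77374162745876, 'cx': 254.5170508758923, 'cy': 193.85504349758816, 'pose': array([[ 0.9210428 ,  0.19709576, -0.33590686,  0.19330345],
       [-0.38936972,  0.48471496, -0.78322579, -0.93302315],
       [ 0.0084486 ,  0.85217643,  0.52318634,  0.68663695],
       [ 0.        ,  0.        ,  0.        ,  1.        ]]), 'shot': 1}
blue_reader [(190, 230, 0.61)]
blue_cover_press [(176, 205, 0.79), (165, 197, 0.21)]
bl
[... 859 characters left out ...]
9, 303, 0.78)]
bottle [(189, 121, 0.79)]
jar [(220, 125, 0.63), (228, 200, 0.58)]
carton [(242, 376, 0.88)]
tube_rack [(175, 390, 0.55)]
pen [(265, 270, 0.61)]
wrist {'vfov': 68.17558227229155, 'cx': 255.7645716545991, 'cy': 193.55272206889174, 'pose': array([[ 0.30580626, -0.90974563, -0.28079427,  0.11104204],
       [ 0.95209293,  0.29259505,  0.08892241,  0.62182571],
       [ 0.00126224, -0.29453527,  0.95563978,  0.38461896],
       [ 0.        ,  0.        ,  0.        ,  1.        ]]), 'shot': 3}
blue_reader []
blue_cover_press []
blue_cover_hinge []
blue_stop []
cartridge []
grey_reader []
bottle [(369, 196, 0.24)]
jar [(367, 197, 0.56)]
carton []
tube_rack [(366, 197, 0.38)]
pen []
```

View pics/top0.png

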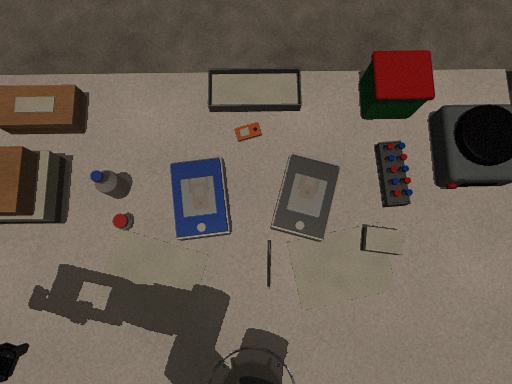

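View pics/side0.png

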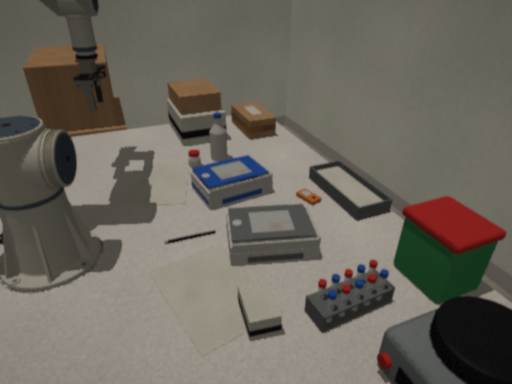

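View pics/wrist0.png

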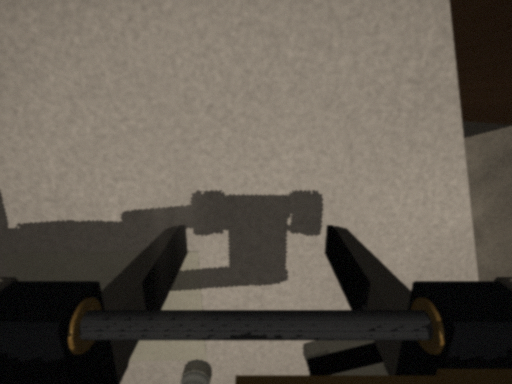

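```bash
cat >> h.py <<'E'
def K(p):
    h=p['frame'].shape[0]; f=h/2/np.tan(np.radians(p['vfov'])/2)
    return np.array([[f,0,p['cx']],[0,f,p['cy']],[0,0,1]])
def back(p,u,v,z):
    d=np.linalg.inv(K(p))@[u,v,1]; T=p['pose']; d=T[:3,:3]@(d*[1,-1,-1]); o=T[:3,3]
    return o+d*(z-o[2])/d[2]
def proj(p,P):
    T=p['pose']; c=(np.asarray(P,float)-T[:3,3])@T[:3,:3]; c=c*[1,-1,-1]; q=c@K(p).T
    return q[...,:2]/q[...,2:]
E
python3 - <<'E'
from h import *
p=viewer.capture('top'); s=viewer.capture('side'); pickle.dump((p,s),open('ps.pkl','wb'))
def rect(p,c,half,z=0.084,n=1000):  # world window, 1px = 0.5mm
    W=int(half*2/0.0005); g=np.linspace(-half,half,W)
    X,Y=np.meshgrid(c[1]-g,c[0]-g) # col -> -y ; row -> -x
    P=np.stack([Y,X,np.full_like(X,z)],-1); uv=proj(p,P).astype(np.float32)
    return cv2.remap(p['frame'],uv[...,0],uv[...,1],cv2.INTER_LINEAR)
for nm,pp in (('top',p),('side',s)):
    im=rect(pp,(0.36,0.17) if 0 else back(p,200,200,0.084)[:2],0.16)
    cv2.imwrite(f'pics/rect_{nm}.png',im[:,:,::-1])
    c=back(p,200,200,0.084)
    hsv=cv2.cvtColor(im,cv2.COLOR_RGB2HSV)
    m=cv2.inRange(hsv,(105,120,40),(130,255,255)); m=cv2.morphologyEx(m,cv2.MORPH_OPEN,np.ones((5,5)))
    cs,_=cv2.findContours(m,cv2.RETR_EXTERNAL,2); k=max(cs,key=cv2.contourArea)
    r=cv2.minAreaRect(k); b=cv2.boxPoints(r)
    f=lambda q:(c[0]+0.16-q[1]*.0005, c[1]+0.16-q[0]*.0005)
    print(nm,c,[round(x*.0005,4) for x in r[1]],r[2],f(r[0]),[tuple(np.round(f(q),4)) for q in b])
    # white dot
print('dot top',back(p,201.5,227.3,.084),'dot side',back(s,209,173,.084))
for n,u,v,z in [('bottle',121,189,0),('jar',125,220,0),('hinge',195,159,.078)]: print(n,back(p,u,v,z))
E
```

```text
top [0.55441237 0.14426115 0.084     ] [0.2185, 0.1485] 83.72892761230469 (np.float64(0.5644476827484914), np.float64(0.15003976385857387)) [(np.float64(0.6649), np.float64(0.2358)), (np.float64(0.6811), np.float64(0.0882)), (np.float64(0.464), np.float64(0.0643)), (np.float64(0.4477), np.float64(0.2119))]
side [0.55441237 0.14426115 0.084     ] [0.2176, 0.1572] 84.1604995727539 (np.float64(0.561675832162554), np.float64(0.1444074243810348)) [(np.float64(0.6619), np.float64(0.2337)), (np.float64(0.6779), np.float64(0.0773)), (np.float64(0.4614), np.float64(0.0552)), (np.float64(0.4455), np.float64(0.2115))]
dot top [0.47368523 0.13885702 0.084     ] dot side [0.49135839 0.14874546 0.084     ]
bottle [0.60681893 0.40905112 0.        ]
jar [0.50725492 0.39137199 0.        ]
hinge [0.68155249 0.16187945 0.078     ]
```

View pics/rect_top.png

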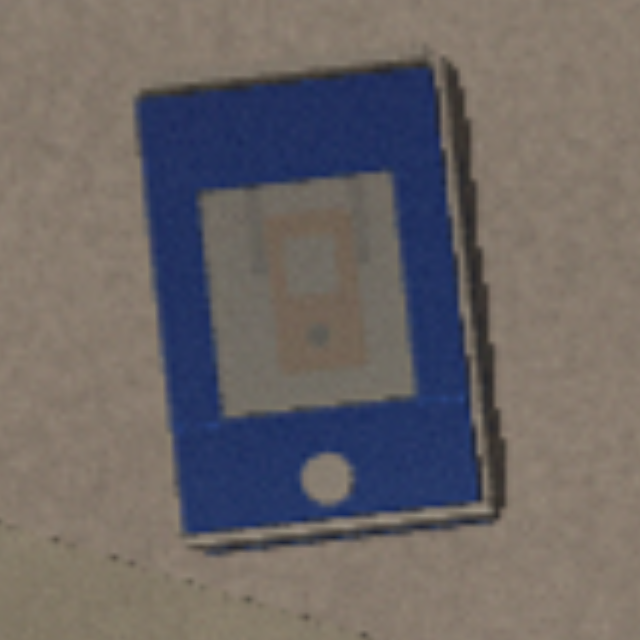

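View pics/rect_side.png

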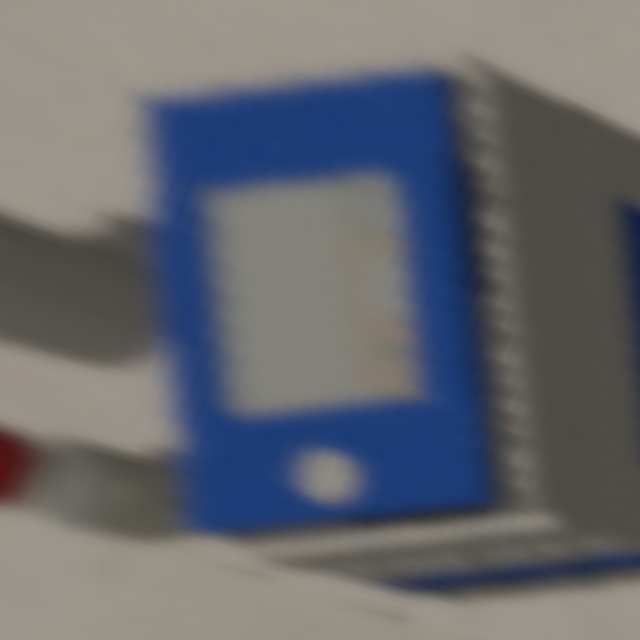

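```bash
cat >> h.py <<'E'
from scipy.spatial.transform import Rotation as R
YAW=0.1085; O=np.array([.570,.1503,0])
E_=R.from_euler('z',YAW).as_matrix()
def loc(P): return (np.asarray(P)-O)@E_
def wor(p): return O+E_@np.asarray(p,float)
def go(local_tcp,yaw=YAW,s=None):
    s=s or telemetry.state(); A=R.from_euler('xyz',s['eef_rot']); B=R.from_euler('xyz',[-np.pi/2,0,yaw])
    d=A.inv().apply(wor(local_tcp)-s['tcp_pos']); r=(A.inv()*B).as_rotvec(degrees=True)
    print('shift mm',np.round(d*1000,1),'rot',np.round(r,2))
def st():
    s=telemetry.state(); print('t',s['t'],'loc',np.round(loc(s['tcp_pos'])*1000,1),'rot',np.round(s['eef_rot'],4),'F',np.round(s['force'],2),'w',s['gripper_width'])
E
python3 - <<'E'
from h import *
go([-.095,0,.16]); st(); p,s=pickle.load(open('ps.pkl','rb'))
c=np.array(back(p,200,200,.084))
for z,px in [(.061,(320,370)),(.061,(310,213)),(.061,(268,295)),(.061,(360,295))]:
    w=np.array([c[0]+.16-px[1]*.0005,c[1]+.16-px[0]*.0005,.084]); u=proj(p,w); print(np.round(loc(back(p,*u,z))*1000,1))
E
```

```text
shift mm [ 410.    68.6 -346.3] rot [  0.   -24.02  -0.  ]
t 1.9 loc [-328.5  483.2  228.6] rot [-1.5708  0.     -0.3108] F [ 0.32 -0.5  -0.12] w 0.09187420155386126
[-37.5   1.2  61. ]
[42.7 -2.4 61. ]
[ 3.4 23.5 61. ]
[ -1.7 -23.2  61. ]
```

Request:
step_arm([
  [-1, 0.04, 0, -0.03, 0, -4, 0],
  [-1, 0.08, 0, -0.06, 0, -8, 0],
  [-1, 0.12, 0.005, -0.1, 0, -12, 0],
  [-1, 0.16, 0.01, -0.13, 0, -16, 0],
  [-1, 0.2, 0.02, -0.17, 0, -20, 0],
  [-1, 0.24, 0.03, -0.2, 0, -24, 0],
  [-1, 0.28, 0.04, -0.235, 0, -24, 0],
  [-1, 0.32, 0.05, -0.27, 0, -24, 0],
  [-1, 0.365, 0.06, -0.308, 0, -24, 0],
  [-1, 0.41, 0.0686, -0.3463, 0, -24.02, 0],
])

```text
t: 2.9
tcp_pos: [0.4541, 0.1742, 0.1665]
eef_rot: [-1.571, -0.001, 0.109]
force: [1.6, 0.6, -0.3]
gripper_width: 0.014
```

Run:
```python
from h import *
st(); go([-.095,0,.16]);p=cap('top','top1.png'); p=cap('wrist','wrist1.png')
print([(d['position'][0]*384,d['position'][1]*512,d['conf']) for d in viewer.landmark_of('blue_cover_press',p)])
d=viewer.landmark_of('blue_cover_press',p)
for q in d[:2]: print(loc(back(p,q['position'][1]*512,q['position'][0]*384,.084)))
st()
```

```text
t 2.9 loc [-112.6   36.3  166.5] rot [-1.5706e+00 -6.0000e-04  1.0860e-01] F [ 1.61  0.57 -0.33] w 0.014001038290267626
shift mm [ 17.6   6.5 -36.3] rot [-0.01  0.    0.04]
[(218.91840000000002, 221.3888, 0.84)]
[-0.09699014  0.0009929   0.084     ]
t 3.1 loc [-113.    37.1  166.5] rot [-1.5707e+00  4.0000e-04  1.0520e-01] F [0.03 0.3  0.17] w 0.0003752253045121849
```

View pics/wrist1.png

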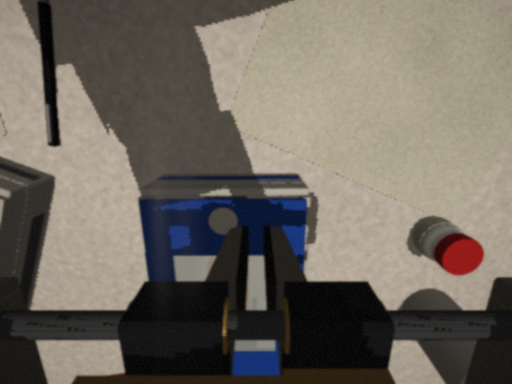

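View pics/top1.png

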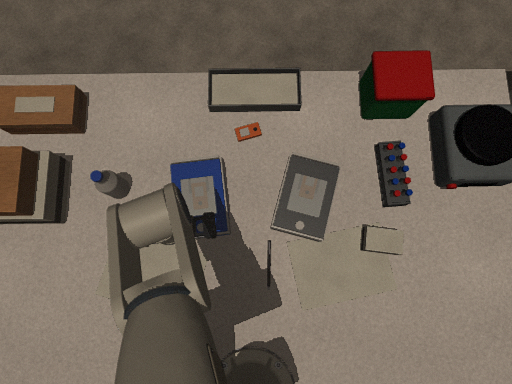

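Request:
step_arm([
  [-1, 0.018, 0.01, -0.037, 0, 0, 0],
  [-1, 0.018, 0.04, -0.037, 0, 0, 0],
  [-1, 0.018, 0.052, -0.037, 0, 0, 0],
  [-1, 0.018, 0.052, -0.037, 0, 0, 0],
  [-1, 0.018, 0.052, -0.037, 0, 0, 0],
])

```text
t: 3.6
tcp_pos: [0.4748, 0.1423, 0.115]
eef_rot: [-1.571, 0.0, 0.11]
force: [0.8, 0.4, 0.2]
gripper_width: 0.0004
```

Run:
```python
from h import *
st(); p=cap('wrist','wrist2.png'); p=cap('side','side2.png')
st()
```

```text
t 3.6 loc [-95.5   2.3 115. ] rot [-1.5707e+00  3.0000e-04  1.1010e-01] F [0.81 0.4  0.22] w 0.0004272649970770649
t 3.7 loc [-94.8   2.1 115.6] rot [-1.5705e+00 -1.4000e-03  1.0990e-01] F [-0.27 -1.02  0.57] w 0.00034601145336829334
```

View pics/side2.png

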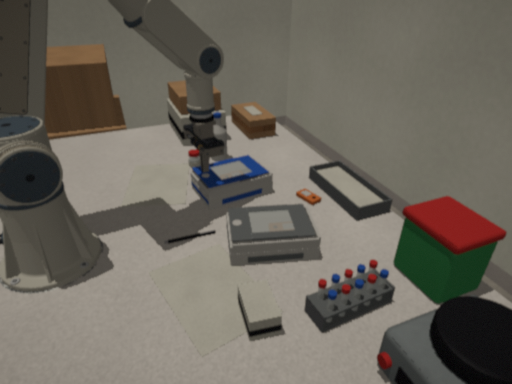

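Request:
step_arm([
  [-1, 0, 0.01, -0.002, 0, 0, 0],
  [-1, 0, 0.014, -0.002, 0, 0, 0],
  [-1, 0, 0.016, -0.002, 0, 0, 0],
  [-1, 0, 0.018, -0.002, 0, 0, 0],
  [-1, 0, 0.02, -0.002, 0, 0, 0],
  [-1, 0, 0.022, -0.002, 0, 0, 0],
  [-1, 0, 0.023, -0.002, 0, 0, 0],
])

```text
t: 4.4
tcp_pos: [0.4752, 0.1391, 0.0914]
eef_rot: [-1.571, 0.0, 0.108]
force: [-2.5, -0.2, 2.5]
gripper_width: 0.0006
```

Run:
```python
from h import *
st()
```

```text
t 4.4 loc [-95.5  -0.9  91.4] rot [-1.5709e+00  4.0000e-04  1.0840e-01] F [-2.52 -0.16  2.51] w 0.0005626830399832212
```

Request:
step_arm([
  [-1, 0, 0.001, 0, 0, 0, 0],
  [-1, 0, 0.002, 0, 0, 0, 0],
  [-1, 0, 0.003, 0, 0, 0, 0],
  [-1, 0, 0.003, 0, 0, 0, 0],
])

```text
t: 4.8
tcp_pos: [0.4754, 0.1391, 0.0898]
eef_rot: [-1.571, 0.0, 0.108]
force: [-8.6, -2.5, 21.1]
gripper_width: 0.0005
```

Request:
step_arm([
  [-1, -0.01, -0.025, 0, 0, 0, 0],
  [-1, -0.05, -0.045, 0, 0, 0, 0],
  [-1, -0.095, -0.06, 0, 0, 0, 0],
  [-1, -0.12, -0.1, 0, 0, 0, 0],
  [-1, -0.12, -0.14, 0, 0, 0, 0],
  [-1, -0.12, -0.165, 0, 0, 0, 0],
  [-1, -0.12, -0.165, 0, 0, 0, 0],
  [-1, -0.12, -0.165, 0, 0, 0, 0],
  [-1, -0.12, -0.165, 0, 0, 0, 0],
  [-1, -0.12, -0.165, 0, 0, 0, 0],
])

```text
t: 5.8
tcp_pos: [0.3555, 0.1259, 0.2523]
eef_rot: [-1.571, 0.002, 0.108]
force: [-0.7, 0.4, -1.2]
gripper_width: 0.0005
```

Request:
step_arm([
  [-1, 0, 0, 0, 0, 0, 0],
  [-1, 0, 0, 0, 0, 0, 0],
  [-1, 0, 0, 0, 0, 0, 0],
  [-1, 0, 0, 0, 0, 0, 0],
  [-1, 0, 0, 0, 0, 0, 0],
  [-1, 0, 0, 0, 0, 0, 0],
  [-1, 0, 0, 0, 0, 0, 0],
  [-1, 0, 0, 0, 0, 0, 0],
  [-1, 0, 0, 0, 0, 0, 0],
  [-1, 0, 0, 0, 0, 0, 0],
])

```text
t: 6.8
tcp_pos: [0.3561, 0.1261, 0.2536]
eef_rot: [-1.571, 0.0, 0.108]
force: [-0.8, -0.0, 0.6]
gripper_width: 0.0009
```

Run:
```python
from h import *
st(); p=cap('top','top3.png'); p=cap('side','side3.png')
st()
```

```text
t 6.8 loc [-215.3   -0.9  253.6] rot [-1.5708  0.      0.1084] F [-0.76 -0.02  0.62] w 0.000880574919352147
t 6.9 loc [-215.2   -0.8  253.6] rot [-1.5708 -0.      0.1084] F [ 0.35  0.01 -0.11] w 0.0004424365635882344
```

View pics/side3.png

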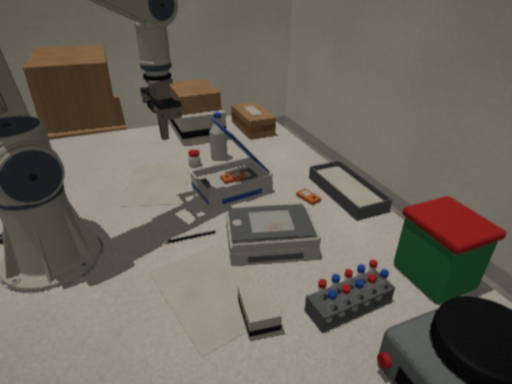

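View pics/top3.png

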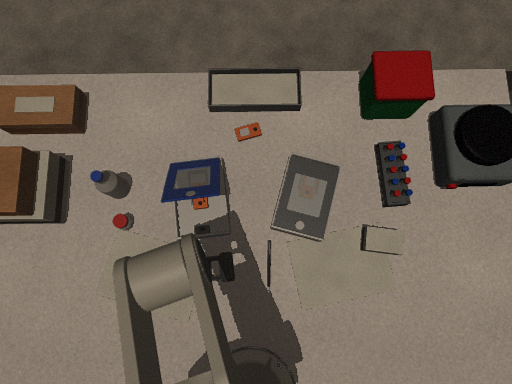

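Request:
step_arm([
  [-1, 0.03, 0.015, 0.001, 0, 0, 0],
  [-1, 0.07, 0.015, 0.001, 0, 0, 0],
  [-1, 0.11, 0.015, 0.001, 0, 0, 0],
  [-1, 0.14, 0.015, 0.001, 0, 0, 0],
  [-1, 0.155, 0.015, 0.001, 0, 0, 0],
  [-1, 0.165, 0.015, 0.001, 0, 0, 0],
  [-1, 0.175, 0.015, 0.001, 0, 0, 0],
  [-1, 0.185, 0.015, 0.001, 0, 0, 0],
  [-1, 0.195, 0.015, 0.001, 0, 0, 0],
  [-1, 0.205, 0.015, 0.001, 0, 0, 0],
])

```text
t: 7.9
tcp_pos: [0.551, 0.1485, 0.2428]
eef_rot: [-1.571, 0.016, 0.108]
force: [-37.5, -2.8, 53.3]
gripper_width: 0.0006
```

Run:
```python
from h import *
st(); p=cap('side','side4.png')
```

```text
t 7.9 loc [-19.1   0.3 242.8] rot [-1.5707  0.016   0.1084] F [-37.46  -2.79  53.31] w 0.0005853575402735014
```

View pics/side4.png

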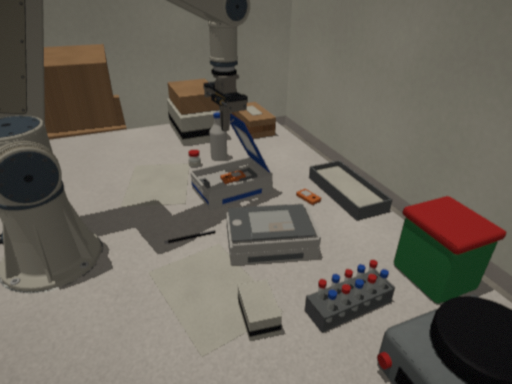

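Request:
step_arm([
  [-1, -0.01, 0, 0, 0, 0, 0],
  [-1, -0.025, 0, 0, 0, 0, 0],
  [-1, -0.04, 0, 0, 0, 0, 0],
  [-1, -0.04, 0, 0, 0, 0, 0],
  [-1, -0.04, 0, 0, 0, 0, 0],
])

```text
t: 8.45
tcp_pos: [0.5198, 0.145, 0.2389]
eef_rot: [-1.571, -0.001, 0.109]
force: [-0.5, 0.4, 0.2]
gripper_width: 0.0006
```

Run:
```python
from h import *
st(); p=viewer.capture('side'); f=p['frame'][90:220,150:310]; cv2.imwrite('pics/s5.png',cv2.resize(f,None,fx=4.5,fy=4.5,interpolation=2)[:,:,::-1])
for a in (.8,.9,1.0,1.1,1.2):
    print(a,np.round([proj(p,wor([.105-.22*np.cos(a),y,.078+.22*np.sin(a)])) for y in(-.075,.075)]).tolist())
s=telemetry.state();print('tip',proj(p,s['tcp_pos']-[0,0,.014]))
```

```text
t 8.45 loc [-5.050e+01  2.000e-01  2.389e+02] rot [-1.5708e+00 -5.0000e-04  1.0870e-01] F [-0.52  0.44  0.22] w 0.0006230563319216193
0.8 [[226.0, 138.0], [207.0, 122.0]]
0.9 [[231.0, 132.0], [211.0, 117.0]]
1.0 [[236.0, 127.0], [216.0, 112.0]]
1.1 [[242.0, 122.0], [221.0, 108.0]]
1.2 [[248.0, 118.0], [226.0, 104.0]]
tip [215.7157788  132.58354126]
```

View pics/s5.png

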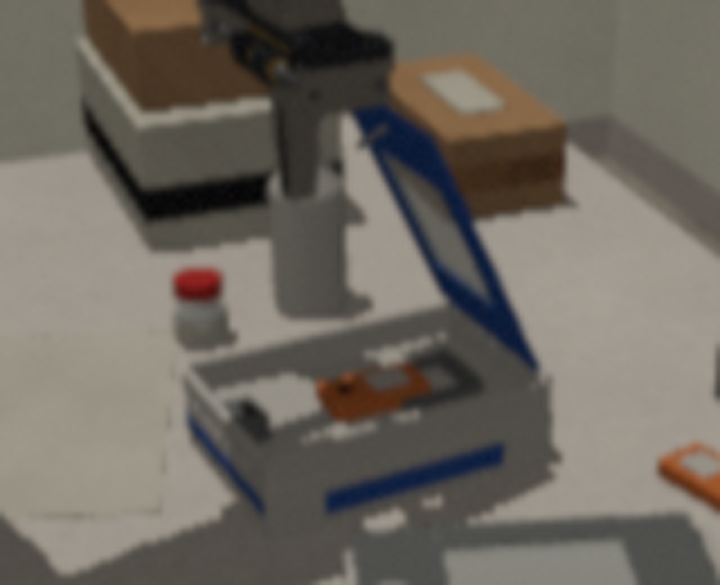

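Request:
step_arm([
  [-1, 0.015, 0, 0, 0, 0, 0],
  [-1, 0.026, -0.001, 0, 0, 0, 0],
  [-1, 0.03, -0.003, 0, 0, 0, 0],
  [-1, 0.035, -0.006, 0, 0, 0, 0],
  [-1, 0.04, -0.009, 0, 0, 0, 0],
  [-1, 0.045, -0.012, 0, 0, 0, 0],
])

```text
t: 9.1
tcp_pos: [0.5649, 0.1499, 0.2508]
eef_rot: [-1.571, 0.0, 0.108]
force: [-0.4, -0.2, -0.2]
gripper_width: 0.0002
```

Request:
step_arm([
  [-1, 0.005, -0.003, 0, 0, 0, 0],
  [-1, 0.01, -0.006, 0, 0, 0, 0],
  [-1, 0.015, -0.008, 0, 0, 0, 0],
  [-1, 0.02, -0.01, 0, 0, 0, 0],
  [-1, 0.025, -0.012, 0, 0, 0, 0],
  [-1, 0.03, -0.014, 0, 0, 0, 0],
])

```text
t: 9.7
tcp_pos: [0.595, 0.1532, 0.2648]
eef_rot: [-1.571, 0.0, 0.108]
force: [-1.0, 0.4, -0.1]
gripper_width: 0.0002
```

Run:
```python
from h import *
st(); p=viewer.capture('side'); f=p['frame'][70:200,150:310]; cv2.imwrite('pics/s6.png',cv2.resize(f,None,fx=4.5,fy=4.5,interpolation=2)[:,:,::-1])
```

```text
t 9.7 loc [2.510e+01 2.000e-01 2.648e+02] rot [-1.5708  0.      0.1084] F [-0.99  0.43 -0.11] w 0.00018109640693218974
```

View pics/s6.png

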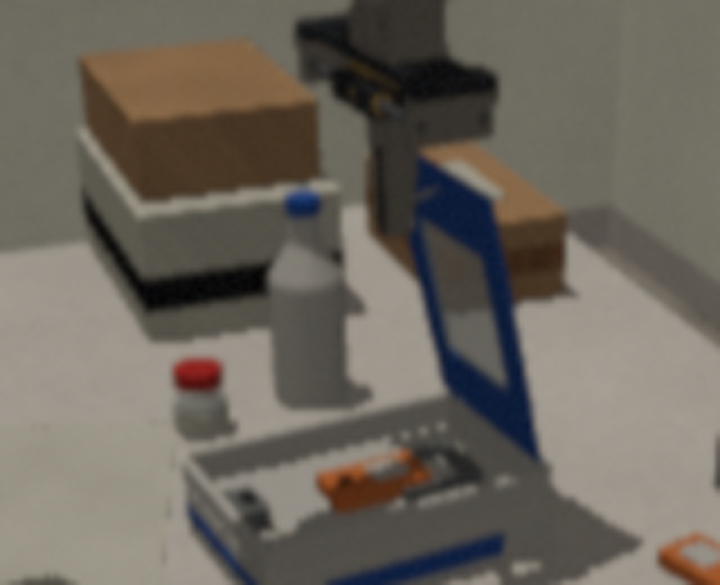

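Request:
step_arm([
  [-1, 0.008, -0.003, 0, 0, 0, 0],
  [-1, 0.017, -0.005, 0, 0, 0, 0],
  [-1, 0.026, -0.006, 0, 0, 0, 0],
  [-1, 0.036, -0.006, 0, 0, 0, 0],
  [-1, 0.046, -0.006, 0, 0, 0, 0],
  [-1, 0.056, -0.006, 0, 0, 0, 0],
  [-1, 0.066, -0.006, 0, 0, 0, 0],
  [-1, 0.076, -0.006, 0, 0, 0, 0],
  [-1, 0.086, -0.006, 0, 0, 0, 0],
  [-1, 0.086, -0.006, 0, 0, 0, 0],
])

```text
t: 10.75
tcp_pos: [0.6763, 0.1621, 0.2698]
eef_rot: [-1.571, 0.011, 0.108]
force: [-20.1, -2.2, 9.0]
gripper_width: 0.0001
```

Run:
```python
from h import *
st(); p=viewer.capture('side'); f=p['frame'][70:200,150:310]; cv2.imwrite('pics/s7.png',cv2.resize(f,None,fx=4.5,fy=4.5,interpolation=2)[:,:,::-1])
```

```text
t 10.75 loc [1.069e+02 2.000e-01 2.698e+02] rot [-1.571   0.0115  0.1085] F [-20.07  -2.23   9.04] w 0.00012199989832099243
```

View pics/s7.png

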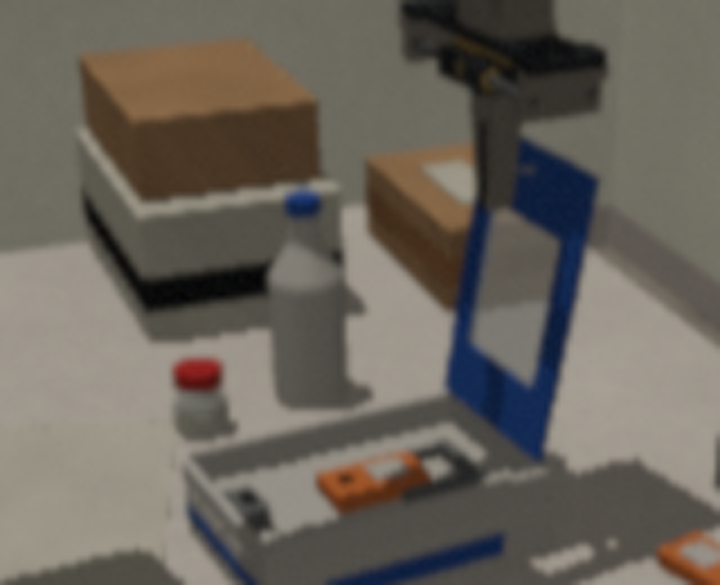

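Request:
step_arm([
  [-1, -0.02, 0, 0, 0, 0, 0],
  [-1, -0.06, 0, 0, 0, 0, 0],
  [-1, -0.11, 0, 0, 0, 0, 0],
  [-1, -0.155, 0.01, 0, 0, 0, 0],
  [-1, -0.17, 0.04, 0, 0, 0, 0],
  [-1, -0.17, 0.08, 0, 0, 0, 0],
  [-1, -0.17, 0.12, 0, 0, 0, 0],
  [-1, -0.17, 0.15, 0, 0, 0, 0],
  [-1, -0.17, 0.15, 0, 0, 0, 0],
  [-1, -0.17, 0.15, 0, 0, 0, 0],
])

```text
t: 11.8
tcp_pos: [0.5117, 0.1441, 0.121]
eef_rot: [-1.571, 0.0, 0.108]
force: [0.6, -0.0, 0.1]
gripper_width: 0.0005
```

Run:
```python
from h import *
st(); p=cap('top','top8.png'); w=cap('wrist','wrist8.png')
for q in ['cartridge','blue_stop']:
  d=viewer.landmark_of(q,p)
  print(q,[np.round(loc(back(p,x['position'][1]*512,x['position'][0]*384,.045))*1000) .tolist()+[x['conf']] for x in d])
f=p['frame'][140:250,140:250]; cv2.imwrite('pics/t8.png',cv2.resize(f,None,fx=5,fy=5,interpolation=2)[:,:,::-1])
print(proj(p,wor([-.037,0,.061])),proj(p,wor([-.005,0,.061])))
```

```text
t 11.8 loc [-58.7   0.2 121. ] rot [-1.5709e+00  3.0000e-04  1.0850e-01] F [ 0.57 -0.03  0.06] w 0.0005404247984145801
cartridge [[-11.0, -7.0, 45.0, 0.34]]
blue_stop [[78.0, -11.0, 45.0, 0.85]]
[200.28778833 208.1648501 ] [199.27345047 197.73804016]
```

View pics/t8.png

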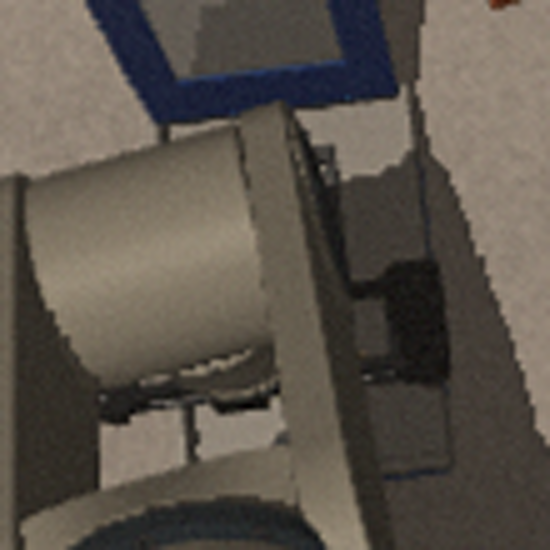

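View pics/wrist8.png

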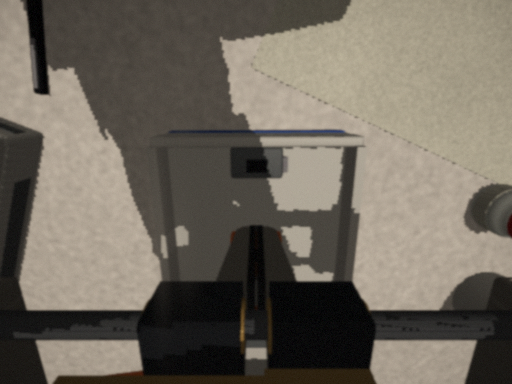

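Run:
```python
from h import *
w=viewer.capture('wrist')
for u,v in [(233,235),(281,235)]: print(np.round(loc(back(w,u,v,.061))*1000,1))
s=telemetry.state()
for dx in(-10,10): print('tip',proj(w,wor(loc(s['tcp_pos'])+np.array([dx*.001,0,-.014]))))
f=w['frame'][180:300,190:330]; cv2.imwrite('pics/w9.png',cv2.resize(f,None,fx=5,fy=5,interpolation=2)[:,:,::-1])
```

```text
[-38.1 -17.3  61. ]
[-38.1  23.   61. ]
tip [253.53971336 224.62907039]
tip [253.61165425 252.11547859]
```

View pics/w9.png

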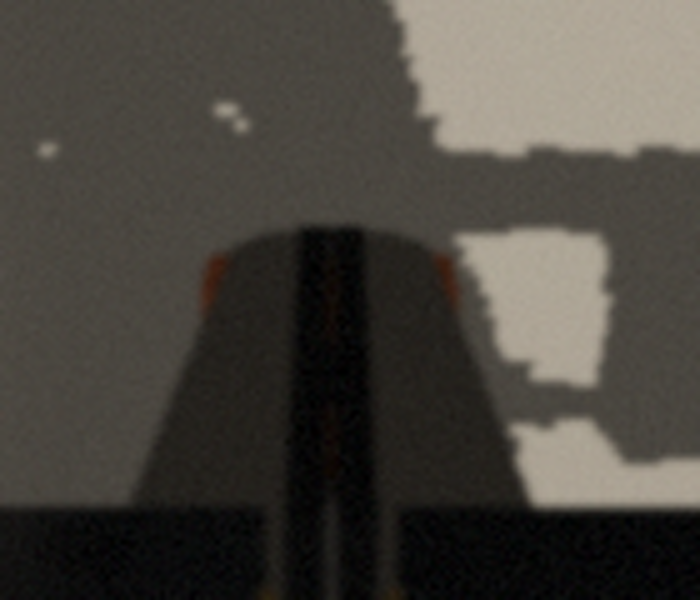

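Request:
step_arm([
  [-1, -0.005, 0, 0, 0, 0, 0],
  [-1, -0.005, 0.02, 0, 0, 0, 0],
  [-1, -0.005, 0.04, 0, 0, 0, 0],
  [-1, -0.005, 0.05, 0, 0, 0, 0],
  [-1, -0.005, 0.055, 0, 0, 0, 0],
  [-1, -0.005, 0.055, 0, 0, 0, 0],
  [-1, -0.005, 0.055, 0, 0, 0, 0],
])

```text
t: 12.75
tcp_pos: [0.5065, 0.1436, 0.0661]
eef_rot: [-1.571, -0.001, 0.108]
force: [0.9, 0.5, 0.3]
gripper_width: 0.0005
```

Run:
```python
from h import *
st(); p=viewer.capture('side'); f=p['frame'][100:220,160:300]; cv2.imwrite('pics/s10.png',cv2.resize(f,None,fx=5,fy=5,interpolation=2)[:,:,::-1])
cap('wrist','w10.png'); st()
```

```text
t 12.75 loc [-63.9   0.2  66.1] rot [-1.5707e+00 -7.0000e-04  1.0840e-01] F [0.87 0.51 0.28] w 0.0005246786391987858
t 12.85 loc [-63.7   0.2  66.3] rot [-1.5706e+00 -1.1000e-03  1.0840e-01] F [-0.24  0.3   0.45] w 0.0004365388032849225
```

View pics/s10.png

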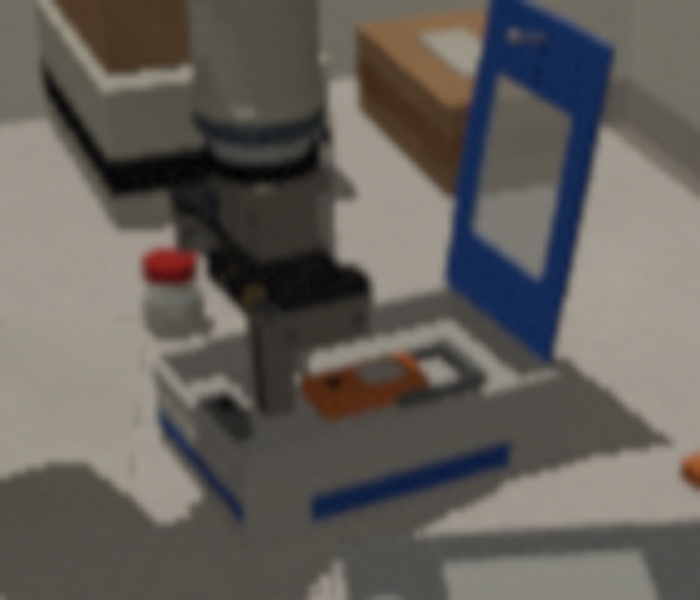

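View pics/w10.png

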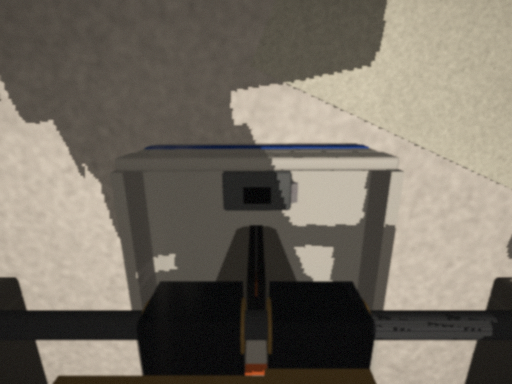

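Request:
step_arm([
  [-1, 0.008, 0.001, 0, 0, 0, 0],
  [-1, 0.014, 0.001, 0, 0, 0, 0],
  [-1, 0.018, 0.001, 0, 0, 0, 0],
  [-1, 0.022, 0.001, 0, 0, 0, 0],
  [-1, 0.026, 0.001, 0, 0, 0, 0],
  [-1, 0.03, 0.001, 0, 0, 0, 0],
  [-1, 0.034, 0.001, 0, 0, 0, 0],
  [-1, 0.038, 0.001, 0, 0, 0, 0],
  [-1, 0.042, 0.001, 0, 0, 0, 0],
  [-1, 0.042, 0.001, 0, 0, 0, 0],
])

```text
t: 13.85
tcp_pos: [0.5486, 0.1481, 0.0646]
eef_rot: [-1.571, -0.001, 0.108]
force: [-0.7, -0.1, 0.6]
gripper_width: 0.0004
```

Request:
step_arm([
  [-1, 0.001, 0, 0, 0, 0, 0],
  [-1, 0.002, 0, 0, 0, 0, 0],
  [-1, 0.003, 0, 0, 0, 0, 0],
  [-1, 0.004, 0, 0, 0, 0, 0],
])

```text
t: 14.25
tcp_pos: [0.5518, 0.1484, 0.0646]
eef_rot: [-1.571, 0.0, 0.108]
force: [-0.0, -0.1, 0.2]
gripper_width: 0.0005
```

Request:
step_arm([
  [-1, 0.001, 0, 0, 0, 0, 0],
  [-1, 0.002, 0, 0, 0, 0, 0],
  [-1, 0.003, 0, 0, 0, 0, 0],
  [-1, 0.003, 0, 0, 0, 0, 0],
])

```text
t: 14.65
tcp_pos: [0.5546, 0.1487, 0.0645]
eef_rot: [-1.571, 0.001, 0.108]
force: [-0.6, -0.6, 0.9]
gripper_width: 0.0002
```

Run:
```python
from h import *
st(); p=viewer.capture('side'); f=p['frame'][100:220,160:300]; cv2.imwrite('pics/s11.png',cv2.resize(f,None,fx=5,fy=5,interpolation=2)[:,:,::-1]); st()
```

```text
t 14.65 loc [-15.5   0.1  64.5] rot [-1.5708e+00  7.0000e-04  1.0840e-01] F [-0.59 -0.58  0.92] w 0.0002318399991336291
t 14.7 loc [-15.5   0.1  64.5] rot [-1.5709e+00  5.0000e-04  1.0840e-01] F [-1.18 -0.38  0.44] w 0.00029455132353653973
```

View pics/s11.png

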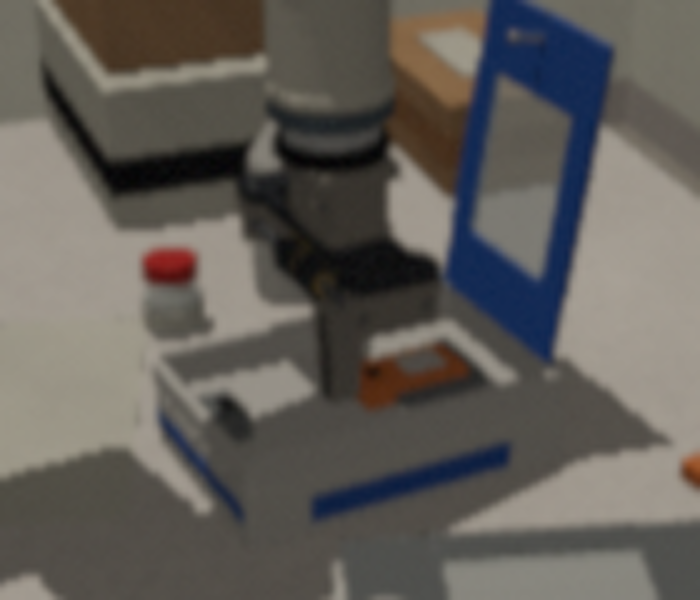

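Cartridge almost home; no stop force yet. I continue in 1 mm steps.

Request:
step_arm([
  [-1, 0.001, 0, 0, 0, 0, 0],
  [-1, 0.001, 0, 0, 0, 0, 0],
  [-1, 0.002, 0, 0, 0, 0, 0],
  [-1, 0.002, 0, 0, 0, 0, 0],
])

```text
t: 15.1
tcp_pos: [0.5548, 0.1487, 0.0643]
eef_rot: [-1.571, 0.004, 0.108]
force: [-7.7, -0.6, 6.0]
gripper_width: 0.0002
```

Request:
step_arm([
  [-1, -0.005, 0, 0, 0, 0, 0],
  [-1, -0.015, 0, 0, 0, 0, 0],
  [-1, -0.035, 0, 0, 0, 0, 0],
  [-1, -0.04, 0, 0, 0, 0, 0],
  [-1, -0.045, -0.04, 0, 0, 0, 0],
  [-1, -0.045, -0.085, 0, 0, 0, 0],
  [-1, -0.08, -0.12, 0, 0, 0, 0],
  [-1, -0.125, -0.15, 0, 0, 0, 0],
  [-1, -0.17, -0.18, 0, 0, 0, 0],
  [-1, -0.2, -0.19, 0, 0, 0, 0],
])

```text
t: 16.1
tcp_pos: [0.3572, 0.1273, 0.2566]
eef_rot: [-1.57, -0.003, 0.108]
force: [-0.5, 0.5, 1.0]
gripper_width: 0.0003
```

Run:
```python
from h import *
st(); p=viewer.capture('side'); f=p['frame'][100:220,160:300]; cv2.imwrite('pics/s12.png',cv2.resize(f,None,fx=5,fy=5,interpolation=2)[:,:,::-1])
cv2.imwrite('pics/s12f.png',p['frame'][:,:,::-1])
p=viewer.capture('top'); pickle.dump(p,open('p12.pkl','wb'))
cv2.imwrite('pics/t12f.png',p['frame'][:,:,::-1])
f=p['frame'][140:250,140:250].copy(); f=cv2.resize(f,None,fx=5,fy=5,interpolation=2)
for q in [[-.005,-.022,.061],[-.005,.022,.061],[.075,-.022,.061],[.075,.022,.061]]:
    u=proj(p,wor(q)); cv2.circle(f,tuple(int(round((a-140+.5)*5)) for a in u),3,(0,255,0),1)
cv2.imwrite('pics/t12.png',f[:,:,::-1])
```

```text
t 16.1 loc [-2.140e+02  2.000e-01  2.566e+02] rot [-1.57   -0.0033  0.1083] F [-0.53  0.49  1.04] w 0.00029545327496679195
```

View pics/s12.png

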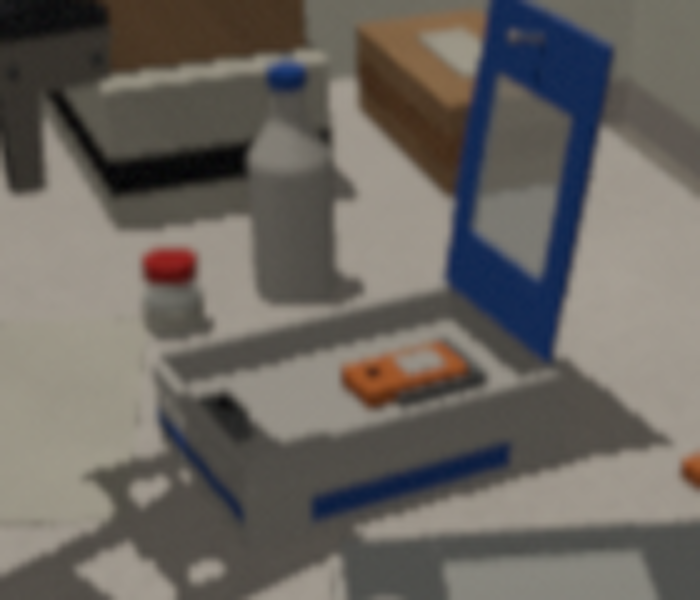

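View pics/t12.png

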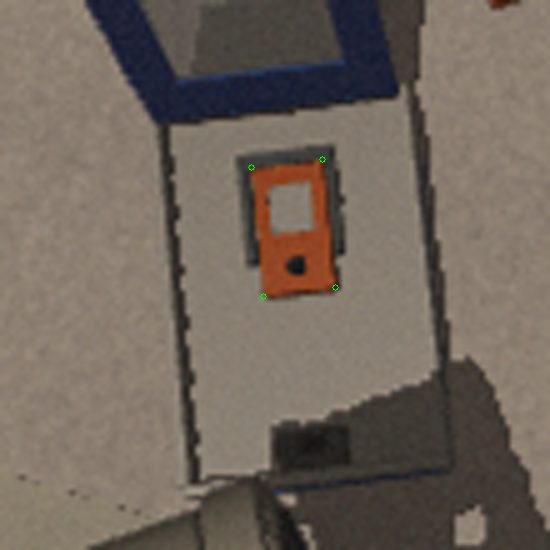

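View pics/t12f.png

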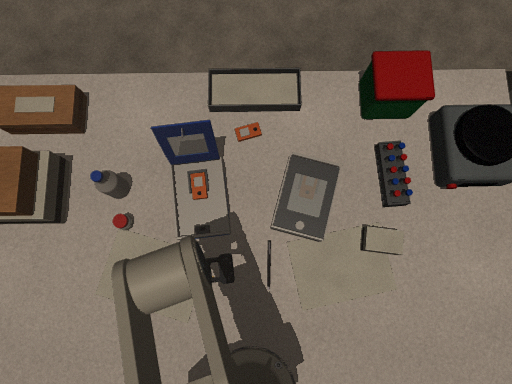

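View pics/s12f.png

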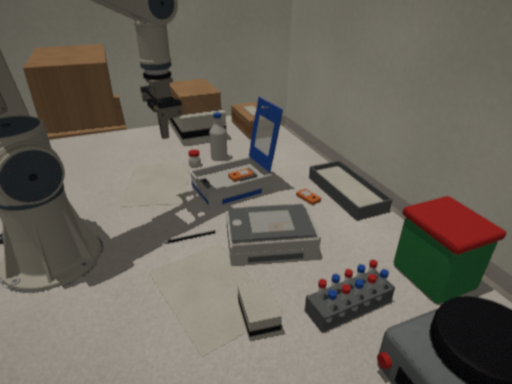

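Run:
```python
from h import *
p=pickle.load(open('p12.pkl','rb'))
f=cv2.resize(p['frame'][160:210,175:225],None,fx=12,fy=12,interpolation=2)
for q in [[.075,-.03,.057],[.075,.03,.057],[.017,.024,.055],[.017,-.024,.055]]:
    u=proj(p,wor(q)); print(u); cv2.circle(f,tuple(int(round((a-b+.5)*12)) for a,b in zip(u,(175,160))),4,(0,255,0),1)
cv2.imwrite('pics/t13.png',f[:,:,::-1])
```

```text
[206.69336273 171.26862617]
[187.2406063  173.58729642]
[191.0179371  191.92811941]
[206.695419   190.04236156]
```

View pics/t13.png

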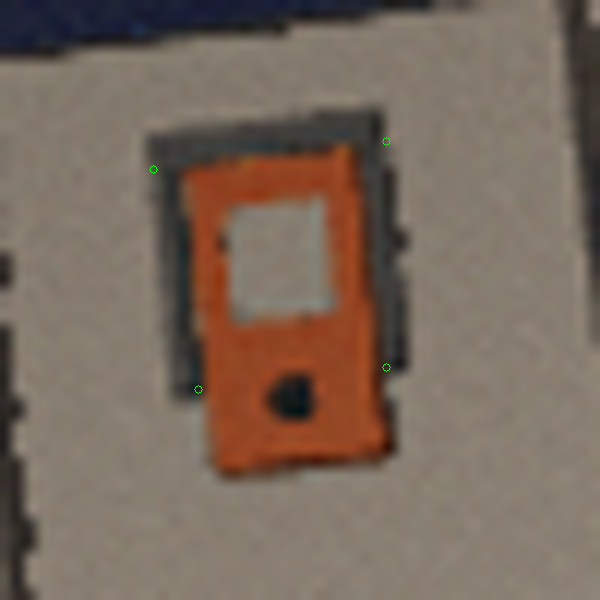

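Run:
```python
from h import *
st(); print(bot.hand_in())
```

```text
t 16.2 loc [-2.157e+02  2.000e-01  2.566e+02] rot [-1.5699 -0.0031  0.1091] F [-0.42 -0.15 -0.22] w 0.00044915514638029647
the job is handed in; nothing more can be done
None
```

The blue reader's cover is open past upright, and the orange cartridge is pushed home against the end stop. I handed the job in at about 16 s with the arm clear of everything.

- **Opening the cover:** I pressed the white dot with closed fingertips until the hard stop (21 N there), then backed the fingers away. The cover sprang ajar on its own.
- **First push went wrong:** pushing straight forward, the cover's edge caught on the fingers and the wrist force read about 65 N. That is below the 120 N limit but far more than the light push called for. I backed off and pushed again along the cover's arc, with readings near 1 N most of the way. The end of that push read about 22 N, probably the cover reaching its stop. It has stayed past upright since.
- **Cartridge:** I slid it along the deck with the fingertips at its near end. The motion stopped with about 8 N at the expected home position, and I backed straight off before lifting the arm.
- **Last checks:** seen from above, the raw overlay of the cartridge's home position was about 2 mm off. The guide rails were off by the same amount, so this looks like a small error in where I placed the reader. Relative to the rails the cartridge is home to within about 0.5 mm, with a slight skew of 1° or less. I did not push it a second time.
- **Everything else:** the final pictures show the grey reader shut, and the bottle, jar, pen, carton and spare cartridge look unmoved.

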